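Release the ratchet dock and move the tube block to the warming plate

ROBOT

A 6-joint arm with a two-finger parallel gripper is mounted at the origin on the work surface. World frame = base frame: x ahead of the robot, y to its left, z up, the work surface at z = 0. Lengths are in mm, angles in rad, forces in N, time in s.
With the tool pointing down it reaches from about 350 to 875 mm from the base axis. Payload 4.2 kg.
Tool frame: the origin (TCP) lies at the very end of the fingers, on their centre line; the grasp point (between the pads) lies arm.grip_depth behind it (arm.grip_depth is the distance from the TCP to the grasp point, in mm); z points along the fingers, y is the direction in which the jaws open and shut (so a half turn about z gives the same grasp; the last joint's range is limited). The gripper opens to 85 mm and grips with 20 to 120 N. Pads are 22 mm wide; open, the fingers measure 114 mm over their backs; the gripper's body (76 mm by 85 mm) begins 54 mm behind the grasp point. The pads swing forward as they close: fully open they stand 13 mm farther back than shut.
Start: joints at [0.259, 0.385, 0.008, 0, -1.194, -0.259], TCP at [624.979, 0.025, 231.312] pointing down, gripper open.
Joint ranges: [-3.14, 3.14], [-1.21, 2.06], [-1.07, 1.41], [-3.16, 2.05], [-2.99, -0.16], [-3.1, 3.1]. Speed limits (rad/s): [2.79, 2.79, 3.14, 3.14, 3.14, 3.14].

INTERFACE

Orientations are given as a unit quaternion [x, y, z, w].
In Python, from bench import arm, optics, workorder gives the robot as it stands. The module is installed in compiled form; this text tells all that it offers.
- The arm moves only by the tool play_rows, never from a script. Its arguments are lists of equal length, an entry for each row: "travel": the shift along the tool's x, y, z in m, a list of three; "rotation": the turn, a rotation vector about the tool's x, y, z in rad, a list of three; "grip": the opening, from 0 (shut) to 1 (fully open). In form: {"travel": [[x, y, z], ...], "rotation": [[rx, ry, rz], ...], "grip": [grip, ...]}. A call has 1 to 12 rows; each row shifts and turns the commanded pose from where the row before left it, along the tool's axes as they then stand; what a row does not reach is not made up. A row lasts 1/12 s, in which the tool goes at most 41.7 mm and 7.16 degrees, less where a joint would pass 70% of its speed; a pose out of reach is approached as far as the arm can. A call is refused whole if a number of a shift passes 0.0417 or a number of a turn 0.125, either way. A call with a gripper value outside its range is refused whole. The fingers move at their own pace and stop on an object; the grip force is fixed at half the most. Time passes only in rows, so rows that do not move let the fingers close. It gives the time, the measured TCP pose, the force and the opening at its end, in the units of the state.
- arm.read_state(): the state, without advancing time (a new reading comes with each control period).
- optics.get_image(name): name is "scene" or "side" or "wrist"; returns a dict with "image" (420x560x3 uint8, blue, green, red), "depth" (420x560 float32, mm along the optical axis (not along the pixel's ray), 0 where there is no reading), "camera_matrix" (3x3 intrinsics, pixels), "R" (3x3) and "t" (3): a world point X has camera coordinates R X + t; the wrist camera has in their place "hand_eye" (4x4, takes a point from camera to tool coordinates, whose origin is the TCP and whose axes are the flange's). Camera axes: x right, y down, z forward; pixel columns grow to the right and rows downward; lengths in mm; the calibration is good to about 2 mm. A picture is of the moment at which its call begins: read the wrist's pose just before it.
- workorder.job_done(): hands the job in, once; it reports no verdict.
The state is a dict: "clock": time; "joints": joint angles; "joint_vel": joint speeds; "joint_efforts": joint torques, N m; "position": TCP position; "ee_rot": TCP orientation; "contact_force": force on the tool from outside, world axes, zero at the start; "wrist_torque": the same for the moment, N m; "gripper_width": finger opening in mm.
Only numpy, scipy, OpenCV 4.12 (cv2) and the standard library are available. Lean on these libraries where they do the work, as an engineer would, in place of code of your own. Each camera call takes 0.05 s, during which the arm holds its last target. There are 200 camera calls.

TASK

The aluminium tube block is locked in the ratchet dock. Lift the sprung pawl off the ratchet wheel by its black tab and keep it up until the jaw has backed all the way off the block, then let go so the pawl drops back on the wheel. Then lift the tube block out and set it down gently, upright, in the middle of the warming plate's metal top, leaving everything else as it stands.

Things in the scene. Friction and masses are not known exactly. Their poses are not given: they have to be found in the camera images.
- dock: Ratchet dock, fixed: grey base 240 x 80 mm, 10 mm thick. Local x along it (-125 to +115 mm), z up, origin under the base on the bench. Along x: stop 40 mm high at -107, tube block at -70, sliding jaw -39 to -20 (50 mm wide, top 46 mm up), then posts at y +-30 for the pawl pivot (x 5, 79 mm high) and the wheel axle (x 45, 52 mm high). Two lips 6 mm high guide the block at its y sides.
- nest (a point): Centre of the nest floor, 10 mm over the bench, where the underside of the tube block rests at the start; axes as the dock's.
- jaw (a joint): Travel of the sliding jaw, m, along the dock's +x: 0 locked, its toe over the block's foot; 0.021 fully backed off (end stop). A damped spring (12 to 14 N) drives it open once the pawl is clear of the teeth; the full way takes about 1 s. If the pawl drops early it catches the wheel and the jaw stops part way.
- pawl (a joint): Angle of the pawl, rad: 0 down in the teeth, it clears the teeth above about 0.11, end stop 0.55. A spring pulls it down: lifting takes 2 to 4 N at the tab.
- wheel_center (a point): Centre of the toothed steel ratchet wheel, 58 mm across, 10 mm thick, axle along the dock's y, at dock x = 45, 42 mm over the bench.
- pawl_tab (a point): Grasp point on the black tab standing on the pawl's free end: 12 mm thick (dock's y), 22 mm long (dock's x), 40 mm high. On its middle plane, 15 mm below its top; at the start at dock x = 94, y = 0, 107 mm over the bench. It swings with the pawl about pawl_hinge: 0.2 rad raises it 17 mm and carries it 9 mm towards the tube block. Nothing within 25 mm beside it.
- pawl_hinge (a point): Pivot of the pawl, at dock x = 5, y = 0, 70.5 mm over the bench; the pivot axis is the dock's y.
- tube_block: Aluminium tube block, about 0.35 kg, origin at the centre of its underside, z up, x as the dock's x at the start. Foot 60 (x) x 44 (y) x 10 mm, above it a body 48 (x) x 44 (y) mm up to 60 mm high, with tube holes in the top and three white caps standing 9 mm out of them. Grasp it across its 44 mm y width, in the upper half.
- warm_plate: Warming plate, fixed: white square slab 110 x 110 mm, 24 mm high with its flat aluminium top (104 x 104 mm), and a lower white control nose (32 mm wide, 16 mm high, a black knob) along its +y side. Origin under the slab's centre, on the bench. It stands left of the dock, nearer or farther; the steel tray has the other place.
- plate_top (a point): Centre of the warming plate's flat top, 24 mm over the bench.
- steel_tray: Empty dark steel tray, 110 x 110 mm, rim 16 mm high, fixed; not the destination. Origin under its centre.
- dish_a: Closed clear dish, 60 mm across, 14 mm high, beside the dock on its local +y side; bystander. Origin under its centre.
- dish_b: Closed clear dish, 60 mm across, 14 mm high, nearer the robot; bystander. Origin under its centre.
- dish_c: Closed clear dish, 88 mm across, 14 mm high, at the far side; bystander. Origin under its centre.
- jar: Squat plastic jar, 50 mm across, 36 mm high, beside the dock on its local -y side; bystander. Origin under its centre.
- canister: Steel canister, 59 mm across, 105 mm high, right of the dock; bystander. Origin under its centre.
Not all that is in view belongs to the job. Of the things shaped like the warm_plate, the white one is meant.

How it is judged:
By the outcome, as a careful person would: the job done as asked, in the order asked, and still so for the second after the job is handed in, with the robot touching nothing.
It also fails if it takes over 53 s, if anything falls off the work surface, if the arm or the gripper's body presses on something with over 40 N, if the wrist force passes 120 N, or if a joint passes its speed limit or range.

## Working session

There is one attempt and no reset: what is moved stays moved. The work goes in short steps, Python scripts to look and compute and a tool call to move; the robot and the scene stay as the last step left them, time stands still between calls to the robot, and variables do not carry over. Pictures are saved under pics/ and viewed, about 8 in all and at most 12, crops included, and the job is handed in when it is done.

Besides the shell and the picture viewer there is one more tool, called after "Request:" as name(argument=value, ...), one argument or row to a line, values as JSON. play_rows: Moves the arm, as the interface text tells. Its arguments: {"type":"object","properties":{"travel":{"type":"array","items":{"type":"array","items":{"type":"number"}}},"rotation":{"type":"array","items":{"type":"array","items":{"type":"number"}}},"grip":{"type":"array","items":{"type":"number"}}},"required":["travel","rotation","grip"]}

```bash
mkdir -p pics
cat > h.py <<'E'
import numpy as np, cv2
from bench import arm, optics, workorder
from scipy.spatial.transform import Rotation as Ro
def grab(n):
    s=arm.read_state(); d=optics.get_image(n); K=np.array(d["camera_matrix"])
    if n=="wrist":
        T=np.eye(4); T[:3,:3]=Ro.from_quat(s["ee_rot"]).as_matrix(); T[:3,3]=s["position"]
        M=T@np.array(d["hand_eye"])
    else:
        M=np.eye(4); R=np.array(d["R"]); M[:3,:3]=R.T; M[:3,3]=-R.T@np.array(d["t"])
    np.savez(n+".npz",img=d["image"],depth=d["depth"],K=K,M=M); return d["image"]
class V:
    def __init__(s,n):
        z=np.load(n+".npz"); s.img,s.depth,s.K,s.M=z["img"],z["depth"],z["K"],z["M"]
    def ray(s,u,v): return s.M[:3,:3]@np.linalg.inv(s.K)@[u,v,1]
    def at(s,u,v,z): r=s.ray(u,v); o=s.M[:3,3]; return o+r*(z-o[2])/r[2]
    def dep(s,u,v): return s.M[:3,3]+s.ray(u,v)*s.depth[int(round(v)),int(round(u))]
    def proj(s,X):
        c=s.M[:3,:3].T@(np.asarray(X,float)-s.M[:3,3]); p=s.K@c; return p[:2]/p[2]
    def cloud(s):
        v,u=np.mgrid[:420,:560]; p=np.stack([u,v,np.ones_like(u)],-1)@np.linalg.inv(s.K).T*s.depth[...,None]
        return p@s.M[:3,:3].T+s.M[:3,3]
def tri(a,pa,b,pb):
    r1,r2=a.ray(*pa),b.ray(*pb); o1,o2=a.M[:3,3],b.M[:3,3]
    x=np.linalg.lstsq(np.c_[r1,-r2],o2-o1,rcond=None)[0]; p,q=o1+r1*x[0],o2+r2*x[1]
    return (p+q)/2,np.linalg.norm(p-q)
E
python3 - <<'E'
from h import *
a=grab("scene");b=grab("side");c=grab("wrist")
cv2.imwrite("pics/scene.png",cv2.resize(a,(800,600),interpolation=3));cv2.imwrite("pics/side.png",cv2.resize(b,(800,600),interpolation=3))
s=arm.read_state();print(s,arm.grip_depth)
for n in("scene","side"):
  v=V(n);print(n,v.M.round(2).tolist(),v.K.tolist())
E
```

```text
{'clock': 0.15, 'joints': array([ 2.58592568e-01,  3.85385338e-01,  6.90003490e-03, -3.16701699e-04,
       -1.19399556e+00, -2.58578585e-01]), 'joint_vel': array([ 5.01718504e-04, -1.16532157e-03,  2.55787694e-03,  1.23763452e-03,
       -4.02557242e-04,  1.53666812e-05]), 'joint_efforts': array([-6.03353892e-04, -3.92678475e+01,  1.88581592e+01,  4.18858320e+00,
       -3.39302780e-03,  5.70479813e-06]), 'position': array([ 6.24548591e+02, -2.74353397e-03,  2.30459302e+02]), 'ee_rot': array([-7.07070178e-01,  7.07142865e-01,  5.50712301e-04, -6.54063702e-04]), 'contact_force': array([-0.29490527,  0.04823477, -0.1929612 ]), 'wrist_torque': array([ 0.06937053, -0.01334501, -0.010863  ]), 'gripper_width': 85.61677145878419} 18.700000000000003
scene [[-0.89, 0.31, -0.34, 1048.41], [0.46, 0.57, -0.68, 1054.05], [-0.01, -0.76, -0.65, 1103.39], [0.0, 0.0, 0.0, 1.0]] [[542.7490830135168, 0.0, 279.5533477841676], [0.0, 542.7490830135168, 205.09402865133924], [0.0, 0.0, 1.0]]
side [[0.95, -0.22, 0.23, 186.24], [-0.31, -0.7, 0.64, -884.96], [0.02, -0.68, -0.73, 1052.01], [0.0, 0.0, 0.0, 1.0]] [[489.4710778990985, 0.0, 283.78545455444834], [0.0, 489.4710778990985, 209.48912457661356], [0.0, 0.0, 1.0]]
```

View pics/scene.png

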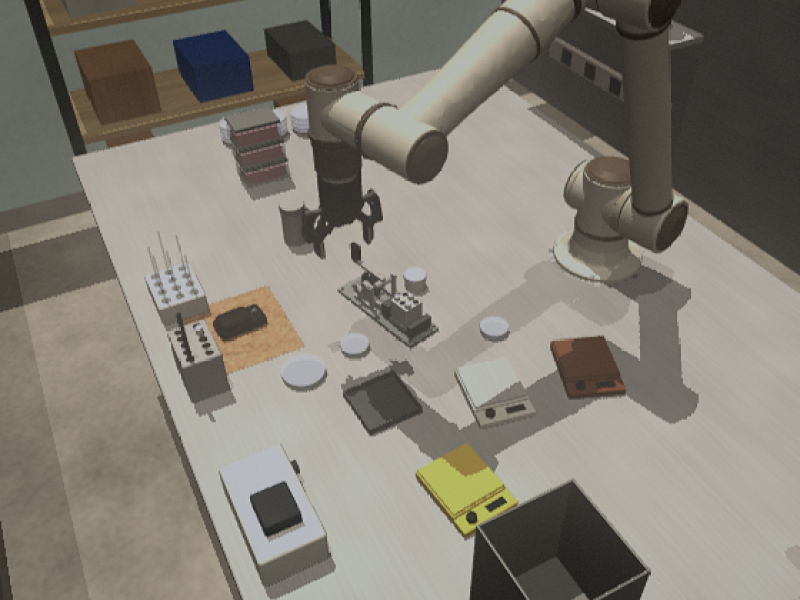

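View pics/side.png

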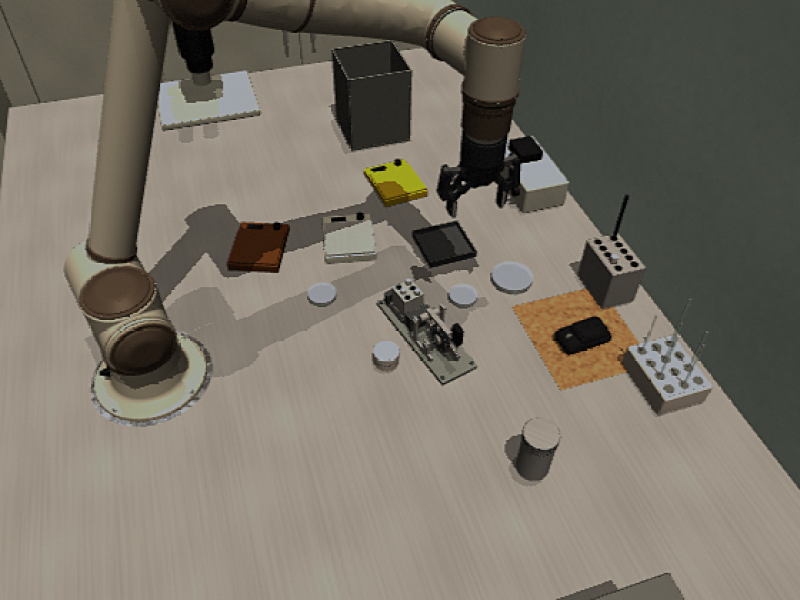

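The white, brown and yellow plates are at scene (490,390), (588,367) and (466,488). The white one beside the dock, with a control nose, fits. The tube block is at about scene (407,305) and side (407,292), and the pawl tab at scene (355,252) and side (458,333). Next are enlarged crops.

Run:
```python
from h import *
a=V("scene").img;b=V("side").img
def cr(i,x,y,w,h,f): return cv2.resize(i[y:y+h,x:x+w],None,fx=f,fy=f,interpolation=cv2.INTER_CUBIC)
def grid(c,x,y,f,st=10):
    for k in range(0,c.shape[1],f*st):
        cv2.putText(c,str(x+k//f),(k,8),0,.3,(0,0,255)); cv2.line(c,(k,10),(k,16),(0,0,255))
    for k in range(0,c.shape[0],f*st):
        cv2.putText(c,str(y+k//f),(0,k+4),0,.3,(0,0,255)); cv2.line(c,(20,k),(26,k),(0,0,255))
    return c
A=grid(cr(a,232,165,80,80,5),232,165,5); B=grid(cr(b,255,185,80,80,5),255,185,5)
C=grid(cr(a,310,245,80,40+10,5),310,245,5)[:200]; C=grid(cr(a,312,246,66,55,3),312,246,3);D=grid(cr(b,215,140,66,55,3),215,140,3)
o=np.zeros((600,800,3),np.uint8);o[:400,:400]=A;o[:400,400:]=B;o[405:570,:198]=C;o[405:570,400:598]=D
cv2.imwrite("pics/crop1.png",o)
```

```text
(no output)
```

View pics/crop1.png

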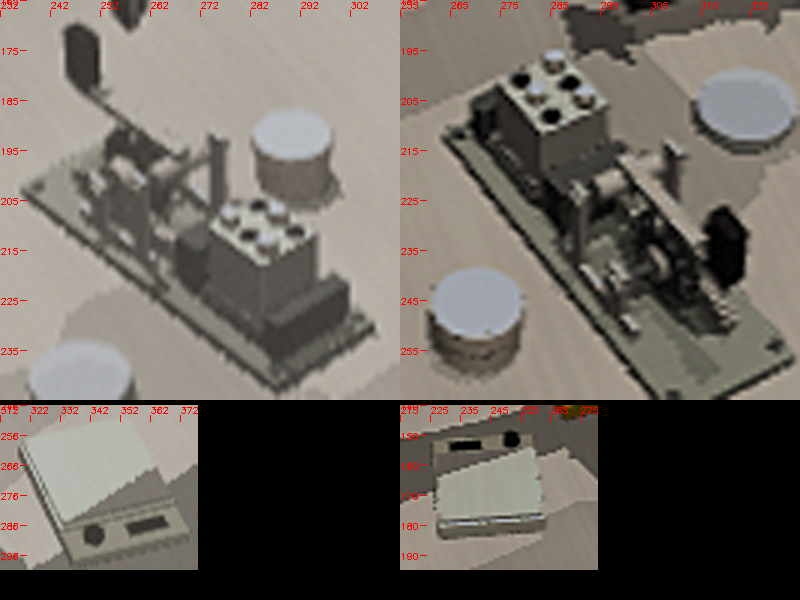

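Run:
```python
from h import *
np.set_printoptions(precision=1,suppress=True)
a=V("scene");b=V("side")
for n,v,l in(("scene",a,[(237,203),(287,242),(306.5,230)]),("side",b,[(264,211.5),(333.5,256.5)])):
  print(n,*[v.at(*p,10) for p in l])
print("block top side",*[b.at(*p,70) for p in[(275,203),(284,213),(296,205.5),(286,195)]])
print("block top scene",*[a.at(*p,70) for p in[(273.5,210),(284.5,218),(295,211.5)]])
print("tab top",tri(a,(248,171),b,(320,228)),"bot",tri(a,(249.5,182),b,(320.5,240)))
for v in(a,b):
  c=v.cloud()
  # plate top points
  s=c[245:305,310:385] if v is a else c[138:190,215:285]
  m=(s[...,2]>20)&(s[...,2]<30)&(v.depth[245:305,310:385]>0 if v is a else v.depth[138:190,215:285]>0)
  p=s[m][:,:2].astype(np.float32); r=cv2.minAreaRect(p);print("plate",m.sum(),r,np.median(s[m][:,2]))
  s=c[200:235,268:305] if v is a else c[190:220,270:300]
  m=(s[...,2]>65)&(s[...,2]<76);p=s[m][:,:2].astype(np.float32);print("block",m.sum(),cv2.minAreaRect(p),np.median(s[m][:,2]))
  s=c[168:184,243:254] if v is a else c[224:244,314:326]
  m=(s[...,2]>90)&(s[...,2]<130);print("tab",m.sum(),s[m].mean(0),s[m].min(0),s[m].max(0))
```

```text
scene [ 582.3 -157.    10. ] [526.8  69.5  10. ] [452.6  52.4  10. ]
side [452.   43.5  10. ] [ 582.4 -169.5   10. ]
block top side [475.1  11.8  70. ] [487.1 -31.6  70. ] [527.7 -14.7  70. ] [514.2  32.4  70. ]
block top scene [527.5 -11.5  70. ] [515.7  34.3  70. ] [475.9  23.9  70. ]
tab top (array([ 540.9, -152.7,  122.5]), np.float64(1.1328388796735178)) bot (array([ 540.9, -155.4,   78.6]), np.float64(8.096259747420602))
plate 1046 ((447.9629821777344, 249.9862518310547), (134.89328002929688, 109.31562042236328), 80.02659606933594) 23.020709497042958
block 151 ((505.35748291015625, -14.599834442138672), (49.00586700439453, 94.12654113769531), 10.640251159667969) 69.18986319780197
tab 68 [ 541.8 -150.6  108.9] [ 531.6 -169.4   90.5] [ 548.3 -139.   123.6]
plate 824 ((466.9242248535156, 274.58349609375), (225.30967712402344, 132.0047149658203), 60.18256759643555) 24.40236104990754
block 187 ((505.65313720703125, -19.40530776977539), (44.189266204833984, 98.76654815673828), 13.22569751739502) 70.29668047502321
tab 100 [ 538.6 -159.8  110.5] [ 531.4 -169.3   90.4] [ 550.4 -142.7  126.7]
```

Request:
play_rows(
  travel=[
    [0.0255,0.014,0.004],
    [0.0255,0.014,0.004],
    [0.0255,0.014,0.004],
    [0.0255,0.014,0.004],
    [0.0255,0.014,0.004],
    [0.0255,0.014,0.004],
    [0,0,0],
    [0,0,0],
    [0,0,0],
    [0,0,0],
  ],
  rotation=[
    [0,0,0],
    [0,0,0],
    [0,0,0],
    [0,0,0],
    [0,0,0],
    [0,0,0],
    [0,0,-0.12],
    [0,0,-0.12],
    [0,0,0],
    [0,0,0],
  ],
  grip=[1,1,1,1,1,1,1,1,1,1],
)

```text
clock: 0.98
position: [540.8, -153.0, 207.1]
ee_rot: [0.786, -0.619, -0.0, 0.0]
contact_force: [1.4, 0.4, 0.0]
gripper_width: 85.3
```

Run:
```python
from h import *
a=grab("wrist"); np.set_printoptions(precision=1,suppress=True)
v=V("wrist");print(v.M,v.proj([541,-152,122]))
o=cv2.resize(a,(800,600),interpolation=3)
for k in range(0,560,40): cv2.putText(o,str(k),(int(k/.7),8),0,.35,(0,0,255))
for k in range(0,420,40): cv2.putText(o,str(k),(0,int(k/.7)+4),0,.35,(0,0,255))
cv2.imwrite("pics/w1.png",o)
```

```text
[[  -1.    -0.2   -0.1  558.2]
 [  -0.2    0.9    0.3 -227.9]
 [  -0.     0.3   -1.   349.5]
 [   0.     0.     0.     1. ]] [281.1 215.5]
```

View pics/w1.png

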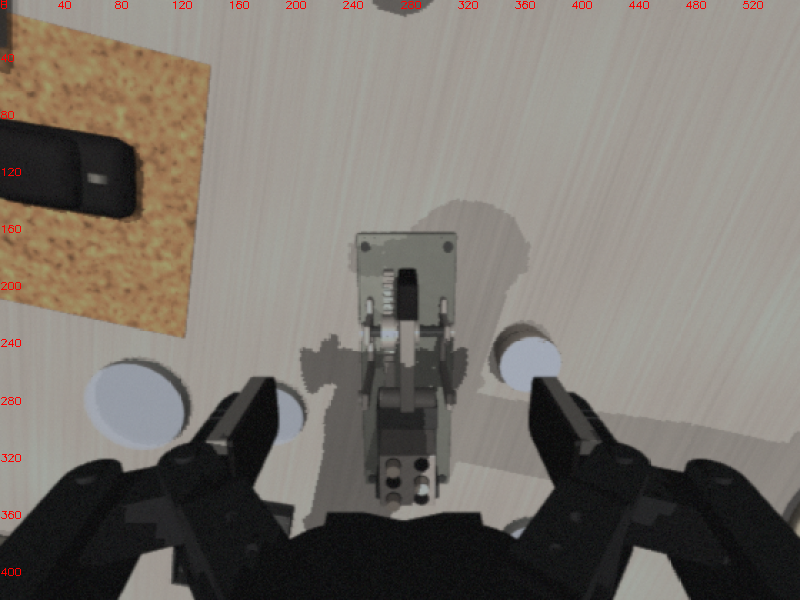

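Run:
```python
from h import *
np.set_printoptions(precision=1,suppress=True)
v=V("wrist");s=arm.read_state();c=v.cloud()
print(s["position"],v.K[0,0])
ang=np.deg2rad(-76.2);X=np.array([np.cos(ang),np.sin(ang)]);Y=np.array([-X[1],X[0]])
r=c[180:235,270:300].reshape(-1,3)
for lo,hi in((116,130),(95,130)):
  m=(r[:,2]>lo)&(r[:,2]<hi);q=r[m];print(m.sum(),q.mean(0),(q[:,:2]@X).min(),(q[:,:2]@X).max(),(q[:,:2]@Y).min(),(q[:,:2]@Y).max(),"exp",np.array([541.7,-152.7])@X,np.array([541.7,-152.7])@Y)
L=[v.at(250.5,165,10),v.at(319,165,10),v.at(250.5,225,10)]
print(L,np.rad2deg(np.arctan2(*(L[1]-L[0])[:2][::-1])))
m=(c[...,2]>66)&(c[...,2]<74); m[:300]=0;m[350:]=0; m[:,:260]=0;m[:,310:]=0
p=c[m][:,:2].astype(np.float32);print("block",m.sum(),cv2.minAreaRect(p),[v.at(*q,70) for q in((265,319),(305,319))])
```

```text
[ 541.  -152.9  207.2] 302.8814593032534
406 [ 538.8 -156.4  120.7] 268.3877318979797 290.75170469320847 480.36178534406247 491.66199840140484 exp 277.50577851251865 489.6393804548007
494 [ 539.2 -158.1  118. ] 268.3877318979797 290.8490970061515 479.8880605109487 491.7441780875749 exp 277.50577851251865 489.6393804548007
[array([ 579.9, -164.9,   10. ]), array([ 505., -183.,   10.]), array([565.3, -94.4,  10. ])] -166.45786439539836
block 1089 ((499.9492492675781, 0.3519783020019531), (43.277462005615234, 43.404502868652344), 13.013924598693848) [array([526.3, -14.1,  70. ]), array([483.7, -24.4,  70. ])]
```

Request:
play_rows(
  travel=[
    [0.002,0.0026,0],
    [0,0,0.02],
    [0,0,0.02],
    [0,0,0.02],
    [0,0,0.02],
    [0,0,0.02],
    [0,0,0.019],
    [0,0,0],
    [0,0,0],
    [0,0,0],
    [0,0,0],
    [0,0,0],
  ],
  rotation=[
    [0,0,0],
    [0,0,0],
    [0,0,0],
    [0,0,0],
    [0,0,0],
    [0,0,0],
    [0,0,0],
    [0,0,0],
    [0,0,0],
    [0,0,0],
    [0,0,0],
    [0,0,0],
  ],
  grip=[0.6,0.6,0.6,0.6,0.6,0.6,0.6,0.5,0.3,0.1,0,0],
)

```text
clock: 2.03
position: [539.3, -155.8, 89.8]
ee_rot: [0.787, -0.617, 0.001, -0.0]
contact_force: [-1.5, -0.8, 2.0]
gripper_width: 11.1
```

Request:
play_rows(
  travel=[
    [0,0,0],
    [0,0,0],
    [0,0,0],
    [0,0,0],
    [0,0,0],
    [0,0,0],
  ],
  rotation=[
    [0,0,0],
    [0,0,0],
    [0,0,0],
    [0,0,0],
    [0,0,0],
    [0,0,0],
  ],
  grip=[0,0,0,0,0,0],
)

```text
clock: 2.53
position: [539.4, -155.8, 89.7]
ee_rot: [0.787, -0.617, 0.001, -0.0]
contact_force: [-1.7, -0.4, 5.1]
gripper_width: 10.9
```

Request:
play_rows(
  travel=[
    [-0.0006,0,-0.0027],
    [-0.0006,0,-0.0027],
    [-0.0006,0,-0.0027],
    [-0.0006,0,-0.0027],
    [-0.0006,0,-0.0027],
    [-0.0006,0,-0.0027],
    [-0.0006,0,-0.0027],
    [-0.0006,0,-0.0027],
    [-0.0006,0,-0.0027],
    [0,0,0],
    [0,0,0],
    [0,0,0],
  ],
  rotation=[
    [0,0.03,0],
    [0,0.03,0],
    [0,0.03,0],
    [0,0.03,0],
    [0,0.03,0],
    [0,0.03,0],
    [0,0.03,0],
    [0,0.03,0],
    [0,0.03,0],
    [0,0,0],
    [0,0,0],
    [0,0,0],
  ],
  grip=[0,0,0,0,0,0,0,0,0,0,0,0],
)

```text
clock: 3.53
position: [537.4, -147.9, 112.5]
ee_rot: [0.779, -0.612, 0.106, 0.083]
contact_force: [-1.1, -3.9, 4.4]
gripper_width: 10.9
```

Request:
play_rows(
  travel=[
    [0,0,0],
    [0,0,0],
    [0,0,0],
    [0,0,0],
    [0,0,0],
    [0,0,0],
    [0,0,0],
    [0,0,0],
    [0,0,0],
    [0,0,0],
    [0,0,0],
    [0,0,0],
  ],
  rotation=[
    [0,0,0],
    [0,0,0],
    [0,0,0],
    [0,0,0],
    [0,0,0],
    [0,0,0],
    [0,0,0],
    [0,0,0],
    [0,0,0],
    [0,0,0],
    [0,0,0],
    [0,0,0],
  ],
  grip=[0,0,0,0,0,0,0,0,0,0,0,0],
)

```text
clock: 4.53
position: [537.4, -148.0, 112.4]
ee_rot: [0.779, -0.612, 0.106, 0.083]
contact_force: [-0.8, -4.1, 5.9]
gripper_width: 11.2
```

```bash
cat > look.py <<'E'
from h import *
import sys
def cr(i,x,y,w,h,f):
    c=cv2.resize(i[y:y+h,x:x+w],None,fx=f,fy=f,interpolation=cv2.INTER_CUBIC)
    for k in range(0,c.shape[1],f*10): cv2.putText(c,str(x+k//f),(k,8),0,.3,(0,0,255))
    for k in range(0,c.shape[0],f*10): cv2.putText(c,str(y+k//f),(0,k+4),0,.3,(0,0,255))
    return c
E
python3 - <<'E'
from look import *
a=grab("scene");b=grab("side");c=grab("wrist")
o=np.zeros((600,800,3),np.uint8)
o[:300,:400]=cr(a,225,150,100,75+20,4)[80:380];o[:300,400:]=cr(b,250,185,100,75,4);o[300:,:400]=cv2.resize(c,(400,300));o[300:,400:]=cr(c,230,180,100,75,4)
cv2.imwrite("pics/lift.png",o);print(arm.read_state()["clock"])
E
```

```text
4.6833
```

View pics/lift.png

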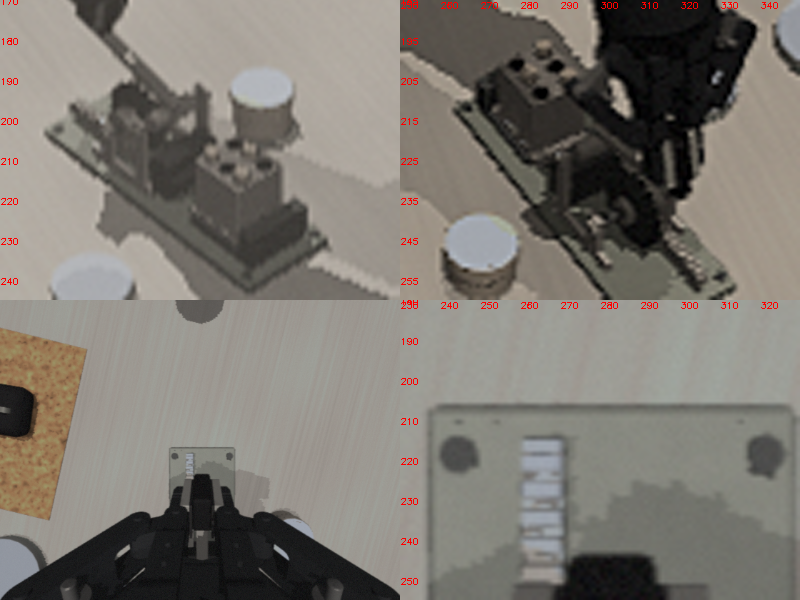

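The jaw now stands clear of the block in the scene view, with a gap near (273,205). I'll hold a little longer, then release and retreat.

Request:
play_rows(
  travel=[
    [0,0,0],
    [0,0,0],
    [0,0,0],
    [0,0,0],
    [0,0,0],
    [0,0,0],
    [0,0,0],
    [0,0,0],
    [0,0,0],
    [0,0,0],
    [0,0,0],
    [0,0,0],
  ],
  rotation=[
    [0,0,0],
    [0,0,0],
    [0,0,0],
    [0,0,0],
    [0,0,0],
    [0,0,0],
    [0,0,0],
    [0,0,0],
    [0,0,0],
    [0,0,0],
    [0,0,0],
    [0,0,0],
  ],
  grip=[0,0,0,0,0,0,0.6,0.6,0.6,0.6,0.6,0.6],
)

```text
clock: 5.68
position: [536.9, -147.3, 111.5]
ee_rot: [0.78, -0.612, 0.106, 0.083]
contact_force: [-0.1, 0.5, 0.5]
gripper_width: 51.3
```

Request:
play_rows(
  travel=[
    [0,0,-0.02],
    [0,0,-0.02],
    [0,0,-0.02],
    [0,0,-0.02],
    [0,0,-0.02],
    [0,0,-0.02],
    [0,0,0],
    [0,0,0],
    [0,0,0],
    [0,0,0],
  ],
  rotation=[
    [0,0,0],
    [0,0,0],
    [0,0,0],
    [0,-0.054,0],
    [0,-0.054,0],
    [0,-0.054,0],
    [0,-0.054,0],
    [0,-0.054,0],
    [0,0,0],
    [0,0,0],
  ],
  grip=[0.6,1,1,1,1,1,1,1,1,1],
)

```text
clock: 6.52
position: [530.2, -120.1, 227.9]
ee_rot: [0.786, -0.618, 0.0, 0.0]
contact_force: [0.5, 0.4, 0.0]
gripper_width: 85.5
```

Run:
```python
from look import *
np.set_printoptions(precision=1,suppress=True)
a=grab("scene");b=grab("side");c=grab("wrist");s=arm.read_state();print(s["clock"],s["position"],s["ee_rot"])
v=V("wrist");p=v.proj([541,-152,122]);print(p)
o=np.zeros((600,800,3),np.uint8)
o[:300,:400]=cr(a,225,165,100,75,4);o[:300,400:]=cr(b,250,185,100,75,4);o[300:,:400]=cv2.resize(c,(400,300));o[300:,400:]=cr(c,200,180,133,100,3)[:300,:399][:, :].copy() if 0 else cv2.resize(c[180:360,180:420],(400,300))
cv2.imwrite("pics/rel.png",o)
```

```text
6.6667 [ 529.5 -119.3  227.4] [ 0.8 -0.6 -0.   0. ]
[277.3 167.1]
```

View pics/rel.png

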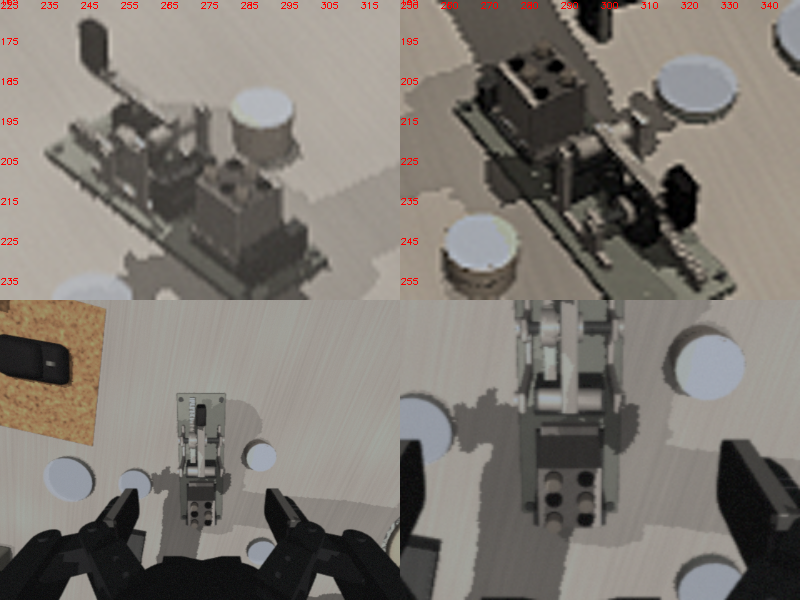

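Run:
```python
from h import *
np.set_printoptions(precision=1,suppress=True,linewidth=150)
ang=np.deg2rad(-76.45);X=np.array([np.cos(ang),np.sin(ang)]);Y=np.array([-X[1],X[0]])
O=np.array([538.8,-155.5])-94*X; print("dock O",O)
v=V("wrist");c=v.cloud();P=np.stack([(c[...,:2]-O)@X,(c[...,:2]-O)@Y,c[...,2]],-1)
for n in("wrist","scene"):
  w=V(n);c=w.cloud();P=np.stack([(c[...,:2]-O)@X,(c[...,:2]-O)@Y,c[...,2]],-1).reshape(-1,3);print(n)
  for x in range(-100,10,4):
    m=(abs(P[:,0]-x)<2)&(abs(P[:,1]-(0 if n=="wrist" else 12))<12)&(P[:,2]<130)&(P[:,2]>-5)
    if m.sum(): print(x,m.sum(),np.percentile(P[m,2],[5,50,95]))
  m=(P[:,2]>66)&(P[:,2]<73.5)&(P[:,0]<-30)&(P[:,0]>-110)&(abs(P[:,1])<35);q=P[m]
  print("blocktop",m.sum(),q.mean(0),np.percentile(q,[1,99],axis=0).tolist(),cv2.minAreaRect(q[:,:2].astype(np.float32)))
```

```text
dock O [516.8 -64.1]
wrist
-96 2 [67.3 67.7 68.2]
-92 36 [68.8 69.7 78.6]
-88 59 [69.1 70.3 79. ]
-84 76 [68.7 70.6 79.3]
-80 75 [69.  69.9 77.9]
-76 47 [68.7 69.9 70.9]
-72 56 [69.1 70.3 79.1]
-68 77 [69.1 70.3 79.6]
-64 64 [68.5 70.1 77.1]
-60 49 [68.9 70.  75.2]
-56 71 [69.2 70.5 79.3]
-52 77 [69.  70.5 78.6]
-48 365 [22.4 52.4 71.8]
-44 186 [18.8 41.1 68.8]
-40 121 [ 8.7 14.5 20.4]
-36 43 [ 8.5 10.1 11. ]
-16 43 [44.5 45.9 46.9]
0 121 [ 9.8 34.4 83.7]
4 99 [ 9.3 77.5 84.7]
8 124 [ 9.4 77.2 85. ]
blocktop 1194 [-67.6  -1.7  69.8] [[-93.03643375206622, -22.535407156338923, 66.60949753009851], [-45.72129386310378, 20.443309253410458, 72.92225511650028]] ((-70.01122283935547, -1.187459945678711), (43.47254180908203, 49.844364166259766), 89.31726837158203)
scene
-100 2 [35.4 36.7 37.9]
-96 26 [34.7 56.  68.9]
-92 48 [20.7 49.3 76.8]
-88 26 [24.  66.7 77.1]
-84 15 [21.3 60.4 76.7]
-80 18 [18.7 58.  71.9]
-76 18 [10.8 51.9 73.7]
-72 16 [19.5 53.8 69.6]
-68 23 [12.2 56.9 71.9]
-64 11 [43.6 64.  70.8]
-60 23 [13.5 50.2 73.4]
-56 26 [17.8 67.  79.6]
-52 14 [ 9.8 59.  78.9]
-48 9 [14.6 41.8 72.8]
-44 5 [16.6 21.4 55.5]
-40 1 [7.5 7.5 7.5]
-36 3 [ 3.9 10.4 11.3]
-32 5 [ 3.5  7.8 10.2]
-28 8 [ 6.9  9.2 25.6]
-24 15 [ 6.7 25.3 31. ]
-20 32 [ 8.4 31.8 47.7]
-16 29 [ 5.5 28.7 45.3]
-12 18 [ 5.5 43.4 48.5]
-8 5 [31.2 44.1 50. ]
-4 15 [13.7 45.5 82.5]
0 21 [41.5 67.2 84. ]
4 18 [42.9 74.6 80.5]
8 9 [15.6 72.  82.5]
blocktop 132 [-73.7   2.3  69.2] [[-96.17043874366762, -20.165769207125525, 66.11856759762549], [-47.87727362819387, 23.967102594629083, 72.82634353700684]] ((-72.14303588867188, 1.7276554107666016), (45.09794235229492, 49.440826416015625), 89.37983703613281)
```

Jaw: bare floor shows from dock x −38, and the jaw front is at about −18, so it is fully backed off. The pawl is down again. Going to the block.

Request:
play_rows(
  travel=[
    [-0.0253,0,0],
    [-0.0253,0,0],
    [-0.0253,0,0],
    [-0.0253,0,0],
    [-0.0253,0,0],
    [0,0.0004,0.035],
    [0,0,0.035],
    [0,0,0.035],
    [0,0,0.02],
    [0,0,0],
    [0,0,0],
    [0,0,0],
  ],
  rotation=[
    [0,0,0],
    [0,0,0],
    [0,0,0],
    [0,0,0],
    [0,0,0],
    [0,0,0],
    [0,0,0],
    [0,0,0],
    [0,0,0],
    [0,0,0],
    [0,0,0],
    [0,0,0],
  ],
  grip=[1,1,1,1,1,1,1,1,1,1,1,1],
)

```text
clock: 7.67
position: [500.8, 3.7, 104.4]
ee_rot: [0.787, -0.617, 0.001, -0.001]
contact_force: [0.7, 0.3, 0.6]
gripper_width: 85.5
```

Run:
```python
from look import *
np.set_printoptions(precision=1,suppress=True)
a=grab("scene");c=grab("wrist");s=arm.read_state();print(s["clock"],s["position"],s["ee_rot"])
O=np.array([516.8,-64.1]);ang=np.deg2rad(-76.45);X=np.array([np.cos(ang),np.sin(ang)]);Y=np.array([-X[1],X[0]])
print((s["position"][:2]-O)@X,(s["position"][:2]-O)@Y)
w=V("wrist");c=w.cloud();P=np.stack([(c[...,:2]-O)@X,(c[...,:2]-O)@Y,c[...,2]],-1).reshape(-1,3)
m=(P[:,2]>66)&(P[:,2]<73.5)&(P[:,0]<-30)&(P[:,0]>-110)&(abs(P[:,1])<28);q=P[m]
print("blocktop",m.sum(),np.percentile(q,[1,99],axis=0).tolist(),cv2.minAreaRect(q[:,:2].astype(np.float32)))
w=V("scene");c=w.cloud()[238:310,305:385].reshape(-1,3)
m=(c[:,2]>21)&(c[:,2]<28);q=c[m][:,:2].astype(np.float32);print(m.sum(),cv2.minAreaRect(q),cv2.boxPoints(cv2.minAreaRect(q)))
o=np.zeros((600,800,3),np.uint8);o[:420,:560]=w.img if 0 else V("wrist").img; t=cr(w.img,310,243,75,60,5)[:300,:375]; o[300:,425:]=t
cv2.imwrite("pics/pre.png",o)
```

```text
7.7667 [500.9   3.7 104.9] [ 0.8 -0.6  0.  -0. ]
-69.62262206091543 0.47243469172585656
blocktop 4075 [[-93.41068286915994, -22.57486356190256, 67.31247194792694], [-46.224004622515594, 20.323103732965716, 72.2023367056489]] ((-70.07028198242188, -1.1873760223388672), (48.53692626953125, 44.05347442626953), 0.5446779727935791)
898 ((448.14971923828125, 250.17466735839844), (133.1881103515625, 107.11245727539062), 78.16280364990234) [[382.1 196. ]
 [486.9 174. ]
 [514.2 304.4]
 [409.4 326.3]]
```

View pics/pre.png

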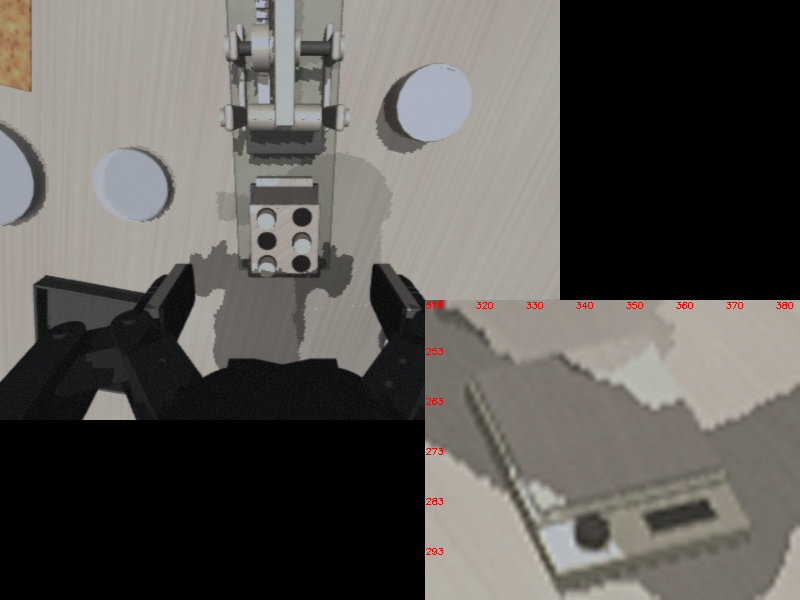

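Request:
play_rows(
  travel=[
    [0,0.0016,0.016],
    [0,0,0.016],
    [0,0,0.016],
    [0,0,0.017],
    [0,0,0],
    [0,0,0],
    [0,0,0],
    [0,0,0],
    [0,0,0],
    [0,0,0],
    [0,0,0],
    [0,0,0],
  ],
  rotation=[
    [0,0,0],
    [0,0,0],
    [0,0,0],
    [0,0,0],
    [0,0,0],
    [0,0,0],
    [0,0,0],
    [0,0,0],
    [0,0,0],
    [0,0,0],
    [0,0,0],
    [0,0,0],
  ],
  grip=[1,1,1,1,1,0.7,0.5,0.4,0.3,0.3,0.3,0.3],
)

```text
clock: 8.77
position: [499.6, 3.3, 39.8]
ee_rot: [0.787, -0.617, 0.001, -0.001]
contact_force: [0.3, 0.5, 7.0]
gripper_width: 43.1
```

Run:
```python
from h import *
np.set_printoptions(precision=1,suppress=True)
s=arm.read_state();print(s["position"],s["gripper_width"])
# plate corners at z=24 (crop picture) 
a=V("scene");b=V("side")
p=[a.at(*q,24) for q in((319,259.5),(333,286),(369.5,276))];print(p)
p=[b.at(*q,24) for q in((227,178),(262,177.5),(260,155),(226.5,164))];print(p)
```

```text
[499.6   3.3  39.8] 43.11325396258855
[array([488.5, 183.7,  24. ]), array([505. , 282.5,  24. ]), array([401.7, 298.6,  24. ])]
[array([380.8, 198. ,  24. ]), array([483.3, 168.6,  24. ]), array([507.1, 271.2,  24. ]), array([394.6, 260.7,  24. ])]
```

Request:
play_rows(
  travel=[
    [0,0,-0.005],
    [0,0,-0.01],
    [0,0,-0.02],
    [0,0,-0.03],
    [0,0,-0.03],
    [0,0,-0.03],
    [0,0,-0.025],
    [0,0,0],
    [0,0,0],
  ],
  rotation=[
    [0,0,0],
    [0,0,0],
    [0,0,0],
    [0,0,0],
    [0,0,0],
    [0,0,0],
    [0,0,0],
    [0,0,0],
    [0,0,0],
  ],
  grip=[0.3,0.3,0.3,0.3,0.3,0.3,0.3,0.3,0.3],
)

```text
clock: 9.52
position: [497.8, 3.1, 189.0]
ee_rot: [0.786, -0.618, 0.0, -0.001]
contact_force: [-0.5, -0.5, -4.2]
gripper_width: 43.2
```

Request:
play_rows(
  travel=[
    [-0.015,0,0],
    [-0.03,0,0],
    [-0.036,0,0],
    [-0.036,0,0],
    [-0.036,0,0],
    [-0.036,0,0],
    [-0.036,0,0],
    [-0.036,0,0],
    [-0.036,-0.003,0],
    [-0.025,0,0],
    [0,0,0],
    [0,0,0],
  ],
  rotation=[
    [0,0,0],
    [0,0,0],
    [0,0,0],
    [0,0,0],
    [0,0,0],
    [0,0,0],
    [0,0,0],
    [0,0,0],
    [0,0,0],
    [0,0,0],
    [0,0,0],
    [0,0,0],
  ],
  grip=[0.3,0.3,0.3,0.3,0.3,0.3,0.3,0.3,0.3,0.3,0.3,0.3],
)

```text
clock: 10.52
position: [422.7, 316.5, 185.4]
ee_rot: [0.787, -0.617, -0.0, 0.003]
contact_force: [0.4, -0.2, -3.8]
gripper_width: 43.2
```

Run:
```python
from look import *
np.set_printoptions(precision=1,suppress=True)
c=grab("wrist");s=arm.read_state();print(s["clock"],s["position"],s["ee_rot"],s["gripper_width"])
w=V("wrist");c=w.cloud();print(w.proj([444,239,24]))
m=(c[...,2]>20)&(c[...,2]<28)&(w.depth>0)&(c[...,0]>360)&(c[...,0]<530)&(c[...,1]>150)&(c[...,1]<330)
n,l,st,_=cv2.connectedComponentsWithStats(m.astype(np.uint8));k=1+st[1:,4].argmax();q=c[l==k];r=cv2.minAreaRect(q[:,:2].astype(np.float32))
print(st[k],r,cv2.boxPoints(r),q[:,2].mean())
o=cv2.resize(w.img,(800,600))
for k in range(0,560,40): cv2.putText(o,str(k),(int(k/.7),8),0,.35,(0,0,255))
for k in range(0,420,40): cv2.putText(o,str(k),(0,int(k/.7)+4),0,.35,(0,0,255))
cv2.imwrite("pics/w2.png",o)
```

```text
10.5667 [423.  315.5 185.7] [ 0.8 -0.6 -0.   0. ] 43.3933002003455
[278.7 109.4]
[  211    26   145   154 12639] ((441.853271484375, 237.52874755859375), (107.68360900878906, 107.36930847167969), 78.85069274902344) [[378.8 195.1]
 [484.1 174.3]
 [504.9 280. ]
 [399.6 300.7]] 23.81468323128534
```

View pics/w2.png

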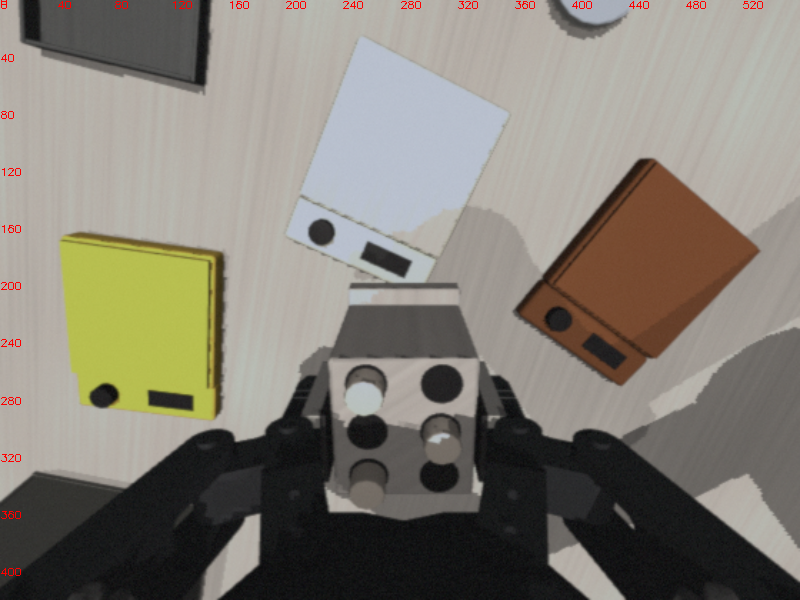

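Request:
play_rows(
  travel=[
    [0.0202,0,0],
    [0.0202,0,0],
    [0.0202,0,0],
    [0.0202,0,0],
    [0,0,0.025],
    [0,0,0.025],
    [0,0,0.025],
    [0,0,0.025],
    [0,0,0.015],
    [0,0,0.007],
    [0,0,0],
    [0,0,0],
  ],
  rotation=[
    [0,0,0],
    [0,0,0],
    [0,0,0],
    [0,0,0],
    [0,0,0],
    [0,0,0],
    [0,0,0],
    [0,0,0],
    [0,0,0],
    [0,0,0],
    [0,0,0],
    [0,0,0],
  ],
  grip=[0.3,0.3,0.3,0.3,0.3,0.3,0.3,0.3,0.3,0.3,0.3,0.3],
)

```text
clock: 11.57
position: [443.9, 237.3, 66.2]
ee_rot: [0.786, -0.618, 0.0, 0.0]
contact_force: [0.4, 0.6, -3.1]
gripper_width: 43.3
```

Run:
```python
from look import *
np.set_printoptions(precision=2,suppress=True)
c=grab("wrist");s=arm.read_state();print(s["clock"],s["position"],s["ee_rot"],s["gripper_width"],s["contact_force"])
```

```text
11.6167 [444.33 237.89  66.89] [ 0.79 -0.62  0.   -0.  ] 43.03515985277187 [ 0.28  0.41 -1.87]
```

Request:
play_rows(
  travel=[
    [0,0.0022,0.003],
    [0,0,0.003],
    [0,0,0.003],
    [0,0,0.001],
    [0,0,0.001],
    [0,0,0],
    [0,0,0],
  ],
  rotation=[
    [0,0,0],
    [0,0,0],
    [0,0,0],
    [0,0,0],
    [0,0,0],
    [0,0,0],
    [0,0,0],
  ],
  grip=[0.3,0.3,0.3,0.3,0.3,0.3,0.3],
)

```text
clock: 12.2
position: [441.6, 237.4, 55.1]
ee_rot: [0.787, -0.617, 0.0, -0.0]
contact_force: [0.5, 0.7, -3.6]
gripper_width: 42.8
```

Request:
play_rows(
  travel=[
    [0,0,0.0007],
    [0,0,0.0007],
    [0,0,0],
  ],
  rotation=[
    [0,0,0],
    [0,0,0],
    [0,0,0],
  ],
  grip=[0.3,0.3,0.3],
)

```text
clock: 12.45
position: [441.7, 237.5, 53.8]
ee_rot: [0.787, -0.617, 0.0, -0.0]
contact_force: [-0.3, -0.0, -2.6]
gripper_width: 43.1
```

Still carrying about 3 N, so not yet fully down. I'll go on in small steps.

Request:
play_rows(
  travel=[
    [0,0,0.0005],
    [0,0,0.0005],
    [0,0,0],
  ],
  rotation=[
    [0,0,0],
    [0,0,0],
    [0,0,0],
  ],
  grip=[0.3,0.3,0.3],
)

```text
clock: 12.7
position: [441.7, 237.5, 53.8]
ee_rot: [0.787, -0.617, 0.0, -0.0]
contact_force: [-1.2, -0.7, 5.5]
gripper_width: 43.2
```

Request:
play_rows(
  travel=[
    [0,0,0.0005],
    [0,0,0],
  ],
  rotation=[
    [0,0,0],
    [0,0,0],
  ],
  grip=[0.3,0.3],
)

```text
clock: 12.87
position: [441.7, 237.5, 53.8]
ee_rot: [0.787, -0.617, 0.0, -0.0]
contact_force: [-3.6, -1.5, 9.8]
gripper_width: 43.1
```

Request:
play_rows(
  travel=[
    [0,0,-0.0008],
    [0,0,0],
    [0,0,0],
    [0,0,0],
    [0,0,0],
    [0,0,0],
    [0,0,0],
    [0,0,0],
  ],
  rotation=[
    [0,0,0],
    [0,0,0],
    [0,0,0],
    [0,0,0],
    [0,0,0],
    [0,0,0],
    [0,0,0],
    [0,0,0],
  ],
  grip=[0.3,0.6,0.7,0.8,1,1,1,1],
)

```text
clock: 13.53
position: [441.6, 237.4, 52.9]
ee_rot: [0.787, -0.617, 0.0, 0.0]
contact_force: [1.0, -0.4, -0.1]
gripper_width: 85.6
```

Request:
play_rows(
  travel=[
    [0,0,-0.01],
    [0,0,-0.02],
    [0,0,-0.03],
    [0,0,-0.03],
    [0,0,-0.03],
    [0,0,-0.03],
    [-0.03,0,0],
    [-0.03,0,0],
    [-0.03,0,0],
    [0,0,0],
    [0,0,0],
  ],
  rotation=[
    [0,0,0],
    [0,0,0],
    [0,0,0],
    [0,0,0],
    [0,0,0],
    [0,0,0],
    [0,0,0],
    [0,0,0],
    [0,0,0],
    [0,0,0],
    [0,0,0],
  ],
  grip=[1,1,1,1,1,1,1,1,1,1,1],
)

```text
clock: 14.45
position: [419.6, 325.8, 202.7]
ee_rot: [0.787, -0.617, -0.0, 0.0]
contact_force: [0.1, -0.5, -0.1]
gripper_width: 85.6
```

Run:
```python
from look import *
np.set_printoptions(precision=1,suppress=True)
c=grab("wrist");a=grab("scene");b=grab("side");s=arm.read_state();print(s["clock"],s["position"],s["gripper_width"],s["contact_force"])
w=V("wrist");c=w.cloud()
for lo,hi,t in((20,28,"plate"),(80,88,"block")):
  m=(c[...,2]>lo)&(c[...,2]<hi)&(w.depth>0)&(c[...,0]>360)&(c[...,0]<530)&(c[...,1]>150)&(c[...,1]<330)
  n,l,st,_=cv2.connectedComponentsWithStats(m.astype(np.uint8));k=1+st[1:,4].argmax();q=c[l==k];print(t,cv2.minAreaRect(q[:,:2].astype(np.float32)),q[:,2].mean())
o=np.zeros((600,800,3),np.uint8)
o[:300,:400]=cv2.resize(w.img,(400,300));o[:300,400:]=cr(a,225,160,100,75,4);o[300:,:400]=cr(b,250,185,100,75,4);o[300:,400:]=cr(a,300,230,100,75,4)
cv2.imwrite("pics/end.png",o)
```

```text
14.6 [420.1 324.  202.7] 85.4959419869236 [-0.3 -0.3 -0.5]
plate ((441.84674072265625, 237.32907104492188), (107.5008544921875, 107.46435546875), 79.00491333007812) 23.82718072033661
block ((440.98162841796875, 237.52304077148438), (44.04534912109375, 47.48775863647461), 13.837421417236328) 83.94066831106572
```

View pics/end.png

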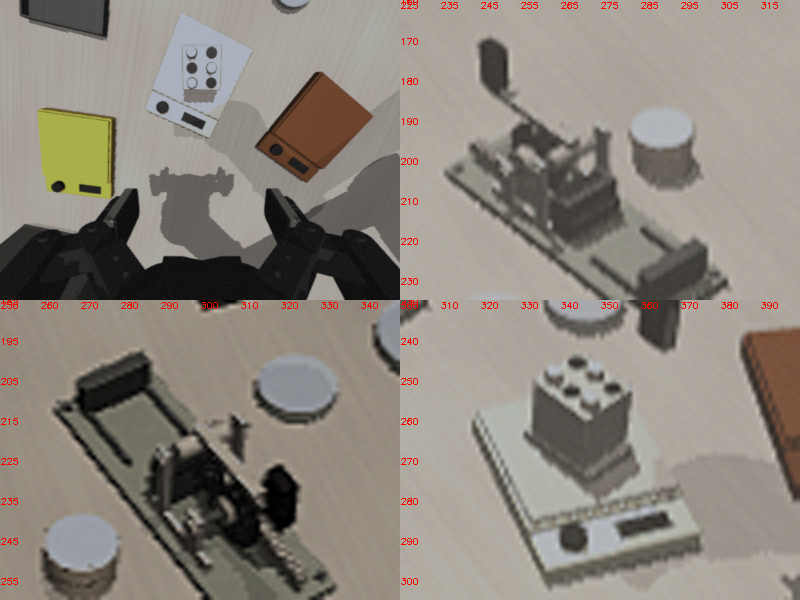

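The block stands upright on the white plate (wrist crop about (200,70), scene about (345,262)), within 1 mm of its centre. The dock is empty with the jaw back, the pawl is down, and the dish and jar in view are undisturbed.

```bash
python3 -c "
from bench import workorder;print(workorder.job_done())"
```

```text
the job is handed in; nothing more can be done
None
```

The job is done and handed in at about 14.6 s of the 53 s allowed; no verdict was reported.

- **Pawl and jaw:** I gripped the black tab, swung the pawl up about 0.27 rad around its hinge and held it for roughly 1.9 s. I then opened the gripper and the pawl dropped back. The jaw front measured about dock x −18, which is fully backed off.
- **Tube block:** I lifted it out and set it down on the white warming plate. The brown and yellow look-alikes were left alone. The push against the plate never exceeded about 10 N before I released it.
- **Last checks:** the block is upright, its top at 84 mm as expected, and its centre is about 1 mm from the plate's centre. The gripper is well clear and touching nothing. The pawl is down, and the dish and jar beside the dock look unmoved; I did not measure the other bystanders.
- **Disagreements:** none of importance. The first plate estimate was about 2–3 mm off, and the close wrist view corrected it. The block was set down turned about 25° relative to the plate's edges, since no heading was asked for.

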